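Collapse the telescopic carving prop

ROBOT

A 6-joint arm with a two-finger parallel gripper is mounted at the origin on the work surface. World frame = base frame: x ahead of the robot, y to its left, z up, the work surface at z = 0. Lengths are in mm, angles in rad, forces in N, time in s.
With the tool pointing down it reaches from about 350 to 975 mm from the base axis. Payload 7.1 kg.
Tool frame: the origin (TCP) lies between the finger pads; the fingertips stand 14 mm ahead of it and the grasp point (between the pads) lies 5 mm behind it; z points along the fingers, y is the direction in which the jaws open and shut (so a half turn about z gives the same grasp; the last joint's range is limited). The gripper opens to 88 mm and grips with 3 to 60 N. Pads are 20 mm wide; open, the fingers measure 115 mm over their backs; the gripper's body (75 mm by 178 mm) begins 61 mm behind the grasp point.
Start: joints at [1.132, 0.423, 1.63, -0, 1.089, -0.019], TCP at [254.704, 570.728, 197.475] pointing down, gripper open.
Joint ranges: [-3, 3], [-0.9, 2.11], [0.09, 2.58], [-1.31, 4.45], [0.11, 2.69], [-2.54, 2.54]. Speed limits (rad/s): [2.39, 2.39, 3.01, 3.14, 3.14, 3.14].

INTERFACE

Orientations are given as a rotation vector (axis times angle).
In Python, from workcell import get_obs, get_image, calibration, close_job, regions_of, place_of gives the robot as it stands.
- The arm moves only by the tool move_arm, never from a script. Its argument "deltas" is a list of rows, each a list of 5 numbers: the closure in counts, from 0 (fully open) to 255 (shut), then the shift along the tool's x, y, z in m, then the turn about the tool's z in rad. In form: [[grip, x, y, z, roll], ...]. A call has 1 to 5 rows; each row is the pose to reach, as a shift and turn from the pose commanded when the call began, along the tool's axes at that moment; what a row does not reach only later rows make up. A row lasts 1/12 s, in which the tool goes at most 41.7 mm and 7.16 degrees, less where a joint would pass 70% of its speed; a pose out of reach is approached as far as the arm can. A call with a gripper value outside its range is refused whole. The fingers move at their own pace and stop on an object; the grip force is fixed at half the most. Time passes only in rows, so rows that repeat a pose let the fingers close. It gives the time, the measured TCP pose, the force and the opening at its end, in the units of the state.
- get_obs(): the state, without advancing time (a new reading comes with each control period).
- get_image(name): name is "scene" or "top" or "wrist"; returns the picture (480x640x3 uint8, blue, green, red); there is no depth.
- calibration(name): a dict with "intrinsics" (3x3 intrinsics, pixels), "world_to_cam" (4x4, takes a point from world to camera coordinates); the wrist camera has in their place "hand_eye" (4x4, takes a point from camera to tool coordinates, whose origin is the TCP and whose axes are the flange's). Camera axes: x right, y down, z forward; pixel columns grow to the right and rows downward; lengths in mm; the calibration is good to about 2 mm. A picture is of the moment at which its call begins: read the wrist's pose just before it. calibration takes no time and is no camera call.
- close_job(): hands the job in, once; it reports no verdict.
Trained networks look in the newest picture that a camera, given by its name, has taken for a name from the list of things; names that differ only in an ending like _2 or _b are one class to them, and where a whole thing is asked for, a point or a joint stands for the part that bears it (a point fixed in the world has none). Each returns a list of dicts, best first, with "conf" (0 to 1); they miss things now and then, are a little off and sometimes report something else, mostly with a low value. They report only what shows in the picture. A call takes as long as a camera call.
- regions_of(camera, name): "region" (480x640 bool, what is visible of it).
- place_of(camera, name): "location" ([x, y, z] in mm, in world coordinates, good to about 4 mm: a listed point, or the origin of a listed thing).
The state is a dict: "t": time; "qpos": joint angles; "qvel": joint speeds; "joint_torque": joint torques, N m; "ee_pos": TCP position; "orientation": TCP orientation; "ft_force": force on the tool from outside, world axes, zero at the start; "moment": the same for the moment, N m; "width": finger opening in mm.
Only numpy, scipy, OpenCV 4.12 (cv2) and the standard library are available. Lean on these libraries where they do the work, as an engineer would, in place of code of your own. Each camera call takes 0.05 s, during which the arm holds its last target.

TASK

Collapse the telescopic work prop on the carving bench fully home, innermost tube first: turn the thin top tube by its square wooden pad, with light downward pressure, until its tab drops into a keyway of the middle tube, and push it fully home before the middle tube goes down. Then press the middle tube fully home into the base. Leave the other things on the bench where they are.

Things in the scene. Friction and masses are not known exactly. Their poses are not given: they have to be found in the camera images.
- pad_center (a point): Centre of the square pale wooden pad on top of the prop's inner tube: grasp it here from above. 36 x 36 mm, 50 mm tall with the flange below (top 25 mm above this point, underside 25 mm below). x, y are normal to its side faces, z up. It starts 0.23 to 0.25 m above the bench. Pad and tube turn freely about the vertical axis through this point, at 0.06 N m, either way, without end.
- tab (a point): Centre of the one tab on the inner tube, 67 mm below the pad's centre, on the side of the pad's +x axis; 7 mm wide, 7 mm high, reaching 23 mm from the axis. It starts 1 mm above the end of the middle tube and blocks the way down until turned over a keyway. The keyways' direction is not given (the prop is bolted down at any angle): turn at most 150 degrees, either way, to meet one.
- inner_tube (a joint): Travel of the bright inner tube (28 mm diameter) down into the middle tube, m: 0 fully out (start), 0.045 home, the pad's flange then 1 mm above the middle tube's end. Slides at a push of about 2.5 N, stays where left, cannot be pulled out.
- middle_tube (a joint): Travel of the steel middle tube (48 mm diameter, bore 30, does not turn) down into the base, m: start 0 to 0.012, home 0.05. Its top end is 172 mm above the bench minus this. It gives way at a push of about 16 N, also through the inner tube or a tab pressed on its end, and stays where left. Two opposite keyways, slots 13 mm wide, 60 deep, open at the top end, leave the tab 8 degrees each side.
- prop_foot (a point): Foot of the prop, a round plate of 112 mm diameter bolted to the bench; point on the prop's vertical axis at bench height. The dark base tube on it has 64 mm diameter and ends 110 mm above the bench.
- offcut_mid (a point): Centre of a loose wooden offcut, 75 x 45 x 32 mm, lying near the prop's foot. Bystander.
- stone_mid (a point): Centre of a loose grey sharpening stone, 100 x 40 x 22 mm, lying near the prop's foot. Bystander.
- gouge_wide_mid (a point): Loose gouge with wooden handle, 0.23 m long, wide blade, lying on the bench. Point at the ferrule. Bystander.
- gouge_narrow_mid (a point): Loose gouge with wooden handle, 0.24 m long, narrow blade, lying on the bench. Point at the ferrule. Bystander.
- mallet_mid (a point): Round wooden carver's mallet standing on its head, 86 mm diameter, 223 mm tall; point 80 mm up its axis. Bystander.
- glue_mid (a point): White glue bottle, 52 mm diameter, 130 mm tall; point half-way up. Bystander.
- tin_mid (a point): Open steel tin, 72 mm diameter, 85 mm tall; point half-way up. Bystander.

How it is judged:
By the outcome, as a careful person would: the job done as asked, in the order asked, and still so for the second after the job is handed in, with the robot touching nothing.
It also fails if it takes over 58 s, if anything falls off the work surface, if the arm or the gripper's body presses on something with over 40 N, if the wrist force passes 120 N, or if a joint passes its speed limit or range.

## Working session

There is one attempt and no reset: what is moved stays moved. The work goes in short steps, Python scripts to look and compute and a tool call to move; the robot and the scene stay as the last step left them, time stands still between calls to the robot, and variables do not carry over. Pictures are saved under pics/ and viewed, and the job is handed in when it is done.

Besides the shell and the picture viewer there is one more tool, called in YAML: its name, and indented under it one key for each argument. move_arm: Moves the arm, as the interface text tells. Its arguments: {"type":"object","properties":{"deltas":{"type":"array","items":{"type":"array","items":{"type":"number"}}}},"required":["deltas"]}

```bash
mkdir -p pics; ls; python3 - <<'E'
from workcell import *
import cv2
o=get_obs();print(o)
for n in ["scene","top","wrist"]:
    im=get_image(n);cv2.imwrite(f"pics/{n}0.png",im)
    for k in ["pad_center","tab","prop_foot"]:
        try:
            for d in place_of(n,k)[:2]: print(n,k,d['conf'],d['location'])
        except Exception as e: print(e)
print(get_obs()['t'])
E
```

```text
pics
{'t': 0.0, 'qpos': array([ 1.13197864e+00,  4.23791452e-01,  1.63068907e+00, -7.00671075e-06,
        1.08861259e+00, -1.90326528e-02]), 'qvel': array([ 0.00139277,  0.00048838, -0.00047213,  0.00060429, -0.00093273,
       -0.00013976]), 'joint_torque': array([ 1.57966799e-03, -5.44631016e+01, -2.73668200e+01,  6.44223858e-02,
        2.28519947e-02, -1.24249409e-04]), 'ee_pos': array([254.47124422, 570.19676205, 196.73293589]), 'orientation': array([-6.54490971e-01, -3.07231824e+00,  2.29739392e-03]), 'ft_force': array([ 1.14933773,  0.01766678, -0.76486427]), 'moment': array([ 0.005955  , -0.01736798, -0.02176675]), 'width': 87.9875932682542}
scene pad_center 0.63 [523.0, 7.1, 239.3]
scene tab 0.9 [514.1, -8.9, 172.1]
scene tab 0.48 [641.2, 29.2, 5.6]
scene prop_foot 0.83 [525.1, 9.1, -2.9]
top pad_center 0.52 [527.1, 5.9, 240.3]
top prop_foot 0.74 [529.3, 7.5, 4.2]
top prop_foot 0.55 [458.5, -454.0, 13.1]
0.6
```

View pics/scene0.png

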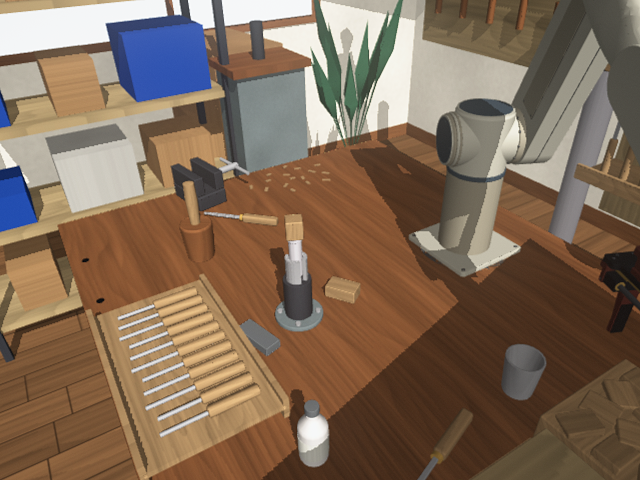

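View pics/top0.png

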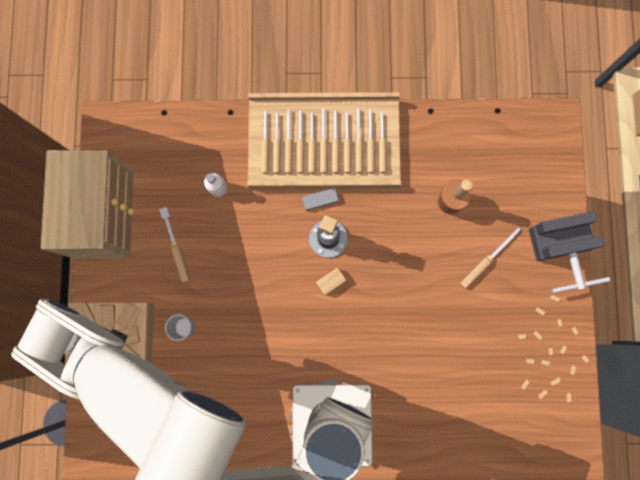

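```bash
python3 - <<'E'
from workcell import *
import cv2,numpy as np
for n in ["scene","top"]:
    c=calibration(n);print(n,c)
    W=np.array(c["world_to_cam"]);K=np.array(c["intrinsics"])
    for P in ([526,6.5,240],[526,6.5,265],[526,6.5,172],[526,6.5,160],[526,6.5,0]):
        q=K@(W@np.r_[P,1])[:3];print(P,q[:2]/q[2])
print(calibration("wrist"))
im=cv2.imread("pics/scene0.png");
c=calibration("scene");W=np.array(c["world_to_cam"]);K=np.array(c["intrinsics"])
q=K@(W@np.r_[526,6.5,200,1])[:3];u,v=(q[:2]/q[2]).astype(int)
cv2.imwrite("pics/scene0c.png",cv2.resize(im[max(0,v-60):v+60,max(0,u-80):u+80],None,fx=5,fy=5,interpolation=cv2.INTER_CUBIC))
im=cv2.imread("pics/top0.png");
c=calibration("top");W=np.array(c["world_to_cam"]);K=np.array(c["intrinsics"])
q=K@(W@np.r_[526,6.5,200,1])[:3];u,v=(q[:2]/q[2]).astype(int)
cv2.imwrite("pics/top0c.png",cv2.resize(im[max(0,v-60):v+60,max(0,u-80):u+80],None,fx=5,fy=5,interpolation=cv2.INTER_CUBIC))
E
```

```text
scene {'intrinsics': array([[499.88605814,   0.        , 317.80629275],
       [  0.        , 499.88605814, 242.86170624],
       [  0.        ,   0.        ,   1.        ]]), 'world_to_cam': array([[-8.57130591e-01,  5.14558609e-01, -2.35921059e-02,
         4.03978769e+02],
       [ 3.04672506e-01,  4.69516101e-01, -8.28691315e-01,
         1.99910459e+00],
       [-4.15333377e-01, -7.17484543e-01, -5.59208474e-01,
         1.38474521e+03],
       [ 0.00000000e+00,  0.00000000e+00,  0.00000000e+00,
         1.00000000e+00]])}
[526, 6.5, 240] [293.87311599 226.52465884]
[526, 6.5, 265] [293.25202966 216.08020935]
[526, 6.5, 172] [295.4800092  253.54685265]
[526, 6.5, 160] [295.75174625 258.11649757]
[526, 6.5, 0] [299.07490294 314.00010171]
top {'intrinsics': array([[615.77468148,   0.        , 321.87212951],
       [  0.        , 615.77468148, 242.09210221],
       [  0.        ,   0.        ,   1.        ]]), 'world_to_cam': array([[-3.80895619e-03, -9.99961465e-01, -7.90946856e-03,
         2.72334616e+01],
       [-9.90553118e-01,  4.85710210e-03, -1.37043532e-01,
         5.067
[... 225 characters left out ...]
4]
[526, 6.5, 265] [328.56302294 221.7506534 ]
[526, 6.5, 172] [328.46233825 227.74077246]
[526, 6.5, 160] [328.45017316 228.46452035]
[526, 6.5, 0] [328.30338127 237.19773392]
{'intrinsics': array([[416.93172357,   0.        , 327.79872807],
       [  0.        , 416.93172357, 238.04772074],
       [  0.        ,   0.        ,   1.        ]]), 'hand_eye': array([[ 1.39363573e-04, -9.66290121e-01, -2.57455594e-01,
         6.88192977e+01],
       [ 9.99999952e-01,  6.29838637e-05,  3.04918140e-04,
        -7.17242792e-02],
       [-2.78423838e-04, -2.57455624e-01,  9.66290083e-01,
        -1.87113062e+02],
       [ 0.00000000e+00,  0.00000000e+00,  0.00000000e+00,
         1.00000000e+00]])}
```

View pics/scene0c.png

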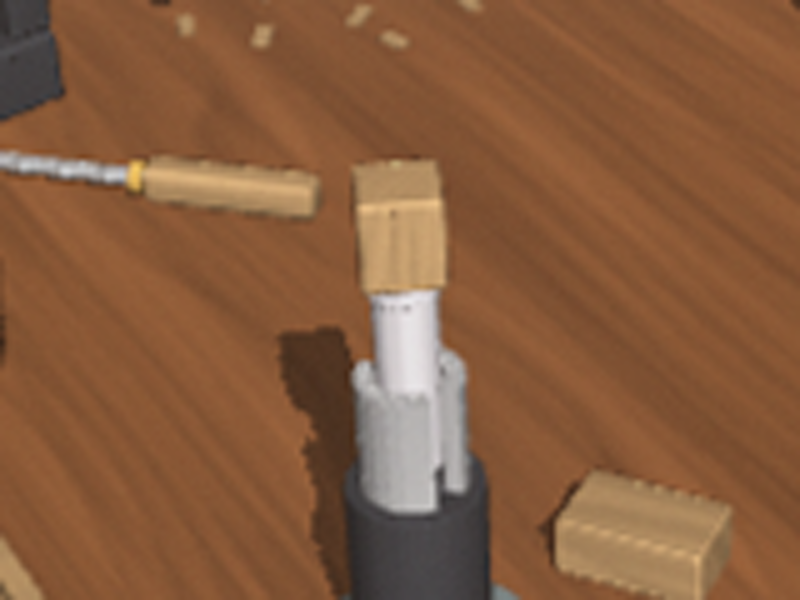

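View pics/top0c.png

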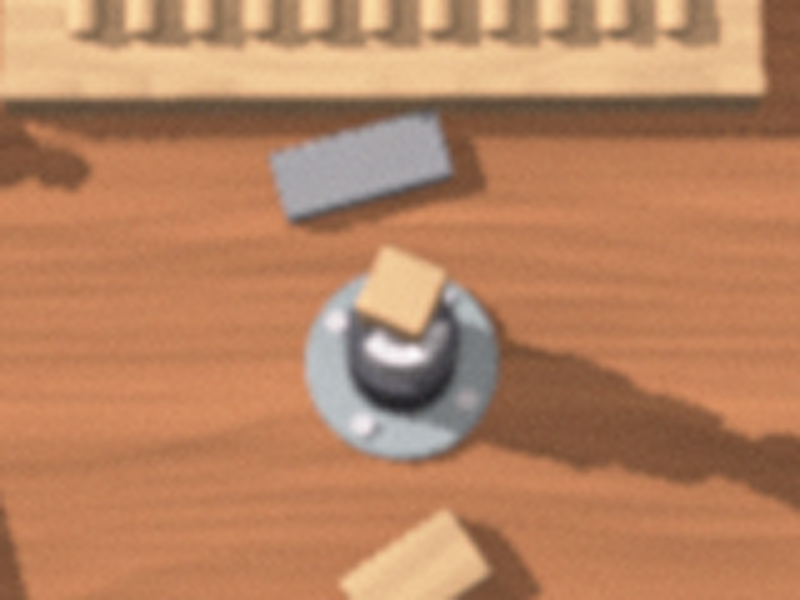

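The scene view shows the pad at about (293,226) and a slot right of the middle tube's centre. In the top view the pad's yaw is about 66° mod 90. I'll move the wrist to an oblique view of the collar.

move_arm:
  deltas:
    - [0,-0.346,-0.404,-0.033,0]
    - [0,-0.346,-0.404,-0.033,0]
    - [0,-0.346,-0.404,-0.033,0]
    - [0,-0.346,-0.404,-0.033,0]
    - [0,-0.346,-0.404,-0.033,0]

```text
t: 1.02
ee_pos: [313.9, 369.7, 210.5]
orientation: [0.653, 3.073, 0.0]
ft_force: [1.3, -0.7, 0.4]
width: 87.6
```

move_arm:
  deltas:
    - [0,-0.21,-0.245,-0.02,0]
    - [0,-0.21,-0.245,-0.02,0]
    - [0,-0.21,-0.245,-0.02,0]
    - [0,-0.21,-0.245,-0.02,0]
    - [0,-0.21,-0.245,-0.02,0]

```text
t: 1.43
ee_pos: [373.2, 170.3, 223.7]
orientation: [0.654, 3.072, 0.001]
ft_force: [0.6, -0.2, 0.2]
width: 87.8
```

```bash
python3 -c "
from workcell import *
print(get_obs()['ee_pos'])"
```

```text
[373.21416076 170.27773061 223.71827642]
```

move_arm:
  deltas:
    - [0,-0.075,-0.087,-0.007,0]
    - [0,-0.075,-0.087,-0.007,0]
    - [0,-0.075,-0.087,-0.007,0]
    - [0,-0.075,-0.087,-0.007,0]

```text
t: 1.77
ee_pos: [407.8, 57.8, 231.1]
orientation: [0.661, 3.069, -0.001]
ft_force: [1.0, 0.6, 0.9]
width: 88.0
```

```bash
cat > h.py <<'E'
from workcell import *
import cv2,numpy as np
from scipy.spatial.transform import Rotation as R
def wristcam(o=None):
    o=o or get_obs()
    T=np.eye(4);T[:3,:3]=R.from_rotvec(o['orientation']).as_matrix();T[:3,3]=o['ee_pos']
    c=calibration('wrist');return np.array(c['intrinsics']),np.linalg.inv(T@np.array(c['hand_eye']))
def cam(n):
    c=calibration(n);return np.array(c['intrinsics']),np.array(c['world_to_cam'])
def proj(KW,P):
    K,W=KW;P=np.atleast_2d(P).astype(float)
    return cv2.projectPoints(P,cv2.Rodrigues(W[:3,:3])[0],W[:3,3],K,None)[0][:,0]
E
python3 - <<'E'
from h import *
o=get_obs();print(o['ee_pos'],o['orientation'],o['qpos'])
im=get_image('wrist');cv2.imwrite('pics/w1.png',im)
for k in ["pad_center","tab","prop_foot"]:
    for d in place_of('wrist',k)[:2]: print(k,d['conf'],d['location'])
u,v=proj(wristcam(o),[526,6.5,185])[0];print(u,v)
u,v=int(u),int(v)
cv2.imwrite('pics/w1c.png',cv2.resize(im[max(0,v-75):v+75,max(0,u-100):u+100],None,fx=4,fy=4,interpolation=cv2.INTER_CUBIC))
E
```

```text
[407.75444453  57.83610773 231.07313544] [ 6.61419084e-01  3.06865283e+00 -9.14074135e-04] [ 1.13092044e-01  5.18278272e-02  2.04062975e+00 -1.54822279e-03
  1.04698366e+00 -1.03234581e+00]
pad_center 0.26 [638.7, 28.0, 12.4]
tab 0.92 [513.3, -12.0, 170.5]
prop_foot 0.16 [515.6, -12.1, 167.0]
330.6847364378788 435.29375804254823
```

View pics/w1.png

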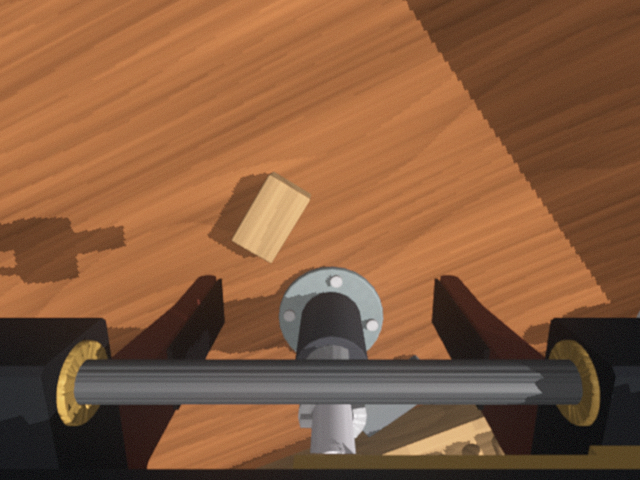

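View pics/w1c.png

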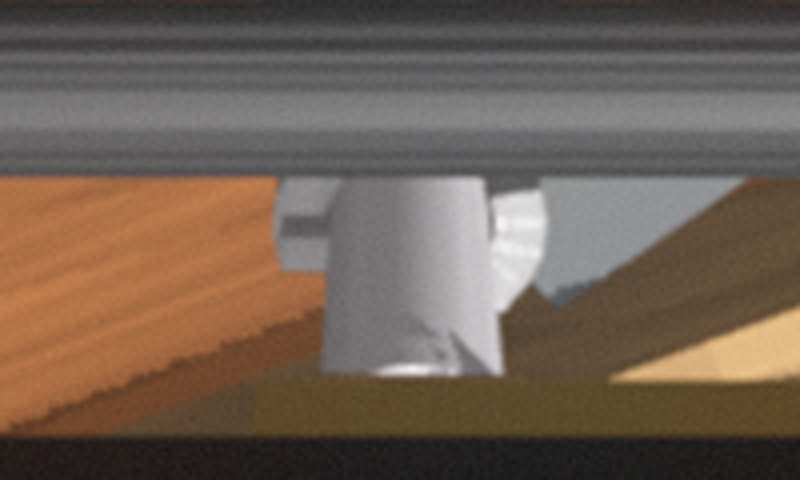

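The gripper bar hides the near side of the collar. The tab shows to the left of the tube at about (305,430). I'll move closer and higher.

move_arm:
  deltas:
    - [0,-0.06,0,-0.05,0]
    - [0,-0.06,0,-0.05,0]
    - [0,-0.06,0,-0.05,0]
    - [0,-0.06,0,-0.05,0]

```text
t: 2.3
ee_pos: [462.0, 38.8, 281.0]
orientation: [0.652, 3.071, 0.001]
ft_force: [-1.4, 0.2, -0.4]
width: 87.6
```

```bash

python3 - <<'E'
from h import *
o=get_obs();print(o['ee_pos'],o['orientation'],o['qpos'])
im=get_image('wrist');cv2.imwrite('pics/w2.png',im)
for k in ["pad_center","tab","prop_foot"]:
    for d in place_of('wrist',k)[:2]: print(k,d['conf'],d['location'])
u,v=proj(wristcam(o),[526,6.5,175])[0];print(u,v)
u,v=int(u),int(v)
cv2.imwrite('pics/w2c.png',cv2.resize(im[max(0,v-75):v+75,max(0,u-100):u+100],None,fx=4,fy=4,interpolation=cv2.INTER_CUBIC))
E
```

```text
[462.02717695  38.81083683 280.96276559] [6.52126583e-01 3.07130364e+00 1.20786454e-03] [ 5.79468387e-02  7.99349570e-02  1.88531119e+00  2.83805251e-04
  1.17438863e+00 -1.09451541e+00]
pad_center 0.62 [522.2, 7.1, 237.3]
tab 0.96 [518.9, -13.6, 168.8]
323.00068323955804 316.39164294189084
```

View pics/w2.png

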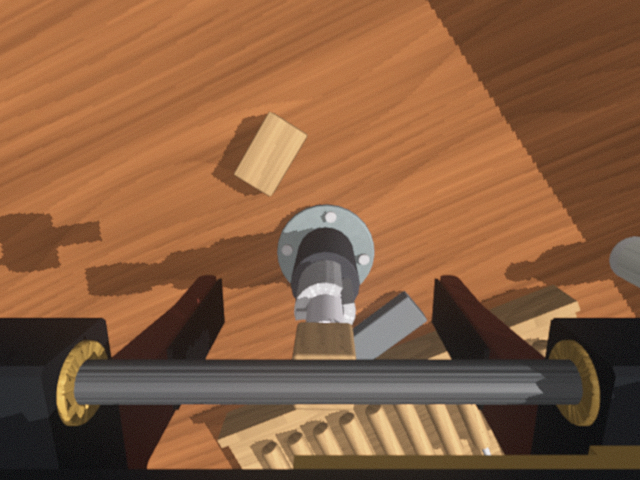

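View pics/w2c.png

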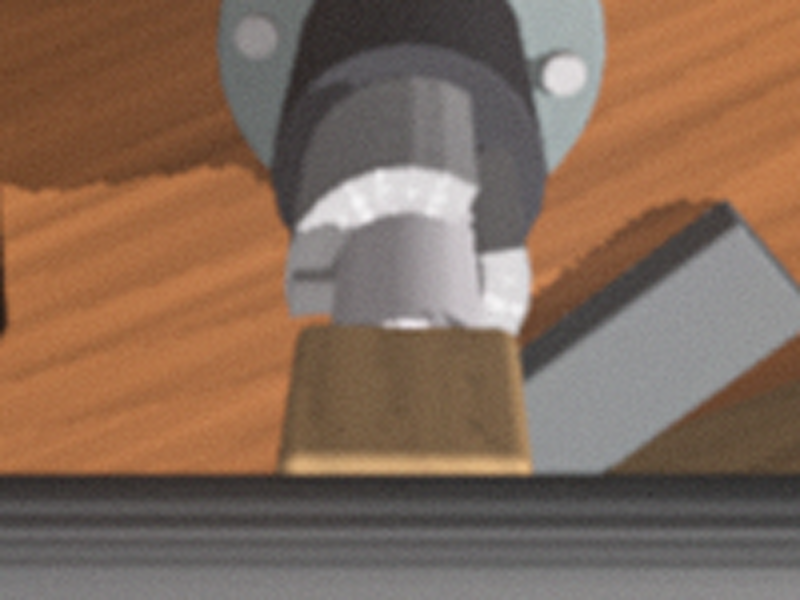

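```bash

cat > ov.py <<'E'
from h import *
o=get_obs();KW=wristcam(o);K,W=KW
Wi=np.linalg.inv(W)
def unp(px,z):
    d=Wi[:3,:3]@np.linalg.solve(K,[px[0],px[1],1]);c=Wi[:3,3];return c+d*(z-c[2])/d[2]
uv=proj(KW,[526,6.5,175])[0].astype(int);u0,v0=uv[0]-100,uv[1]-75
def full(p): return np.array(p)/4+[u0,v0]-.375
E
python3 - <<'E'
from ov import *
from scipy.optimize import minimize
# outer ring points in crop: near edge outer top boundary
outer=[(300,228),(320,205),(345,185),(375,172),(405,167),(440,172),(478,186),(529,258),(528,290),(518,328)]
for z in (160,164,168,172):
    P=np.array([unp(full(p),z) for p in outer])[:,:2]
    A=np.c_[2*P,np.ones(len(P))];s=np.linalg.lstsq(A,(P**2).sum(1),rcond=None)[0]
    r=np.sqrt(s[2]+s[:2]@s[:2]);res=np.linalg.norm(P-s[:2],axis=1)-r
    a=lambda p:np.degrees(np.arctan2(*(unp(full(p),z)[:2]-s[:2])[::-1])).round(1)
    print(z,s[:2],r,res.round(1),'slot edges out',a((478,186)),a((529,248)),'in',a((478,222)),a((482,252)))
z=0
outer=[]
E
```

```text
160 [529.016095     6.63005852] 24.158980293653162 [ 0.3 -0.2 -0.1 -0.   0.1 -0.2  0.2  0.2 -0.3  0.1] slot edges out 122.3 82.6 in 108.9 89.2
164 [527.28946519   7.41041617] 23.84355378007828 [ 0.3 -0.2 -0.1 -0.   0.1 -0.2  0.2  0.2 -0.3  0.1] slot edges out 122.3 82.6 in 108.9 89.2
168 [525.56283539   8.19077383] 23.528127266501144 [ 0.3 -0.2 -0.1 -0.   0.1 -0.2  0.2  0.2 -0.3  0.1] slot edges out 122.3 82.6 in 108.9 89.2
172 [523.83620558   8.97113149] 23.212700752921652 [ 0.3 -0.2 -0.1 -0.   0.1 -0.2  0.2  0.2 -0.3  0.1] slot edges out 122.3 82.6 in 108.9 89.2
```

```bash

python3 - <<'E'
from ov import *
im=cv2.imread('pics/w2.png')
big=cv2.resize(im[v0:v0+150,u0:u0+200],None,fx=4,fy=4,interpolation=cv2.INTER_CUBIC)
def draw(P,col):
    q=(proj(KW,P)-[u0,v0]+.375)*4
    cv2.polylines(big,[np.round(q).astype(np.int32)],False,col,1,cv2.LINE_AA)
z=165.5;c=np.array([526.6,7.7])
t=np.radians(np.arange(0,361,5))
for r,zz in((24,z),(15,z),(14,z+20)): draw(np.c_[c[0]+r*np.cos(t),c[1]+r*np.sin(t),0*t+zz],(0,0,255))
def box(a,w,r0,r1,zz,col):
    a=np.radians(a);d=np.array([np.cos(a),np.sin(a)]);n=np.array([-d[1],d[0]])
    L=[c+d*r0+n*w,c+d*r1+n*w,c+d*r1-n*w,c+d*r0-n*w]
    draw(np.array([[*p,zz] for p in L+L[:1]]),col)
box(102,6.5,13.5,23.1,z,(0,255,0))
box(-114,3.5,14,23,z+8,(255,0,0));box(-114,3.5,14,23,z+1,(255,255,0))
a=np.radians(156)
h=[(18,18),(18,-18),(-18,-18),(-18,18),(18,18)]
Rm=np.array([[np.cos(a),-np.sin(a)],[np.sin(a),np.cos(a)]])
for zz in(z+46.5,z+96.5):draw(np.array([[*(c+Rm@p),zz] for p in np.array(h)]),(255,0,255))
cv2.imwrite('pics/w2o.png',big)
E
```

```text
(no output)
```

View pics/w2o.png

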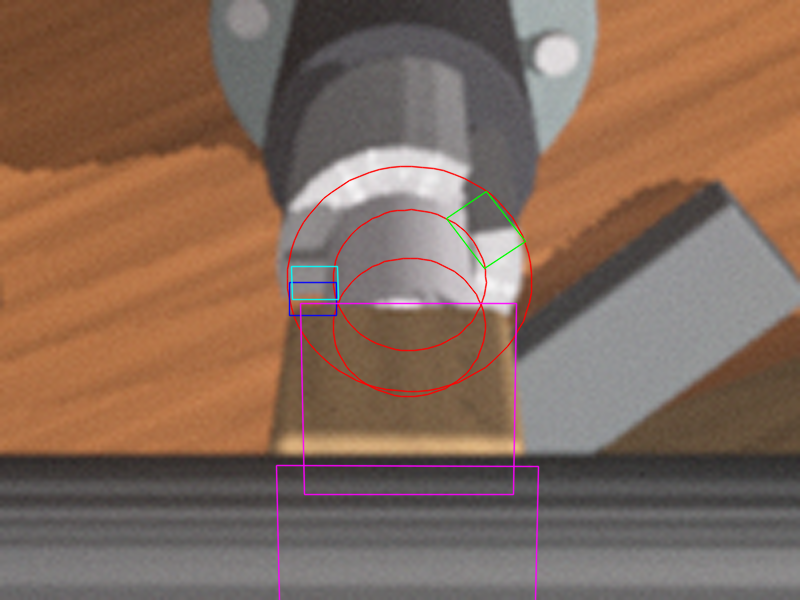

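```bash

cat > ov.py <<'E'
from h import *
o=dict(ee_pos=[462.02717695,38.81083683,280.96276559],orientation=[6.52126583e-01,3.07130364e+00,1.20786454e-03])
KW=wristcam(o);K,W=KW
Wi=np.linalg.inv(W)
def unp(px,z):
    d=Wi[:3,:3]@np.linalg.solve(K,[px[0],px[1],1]);c=Wi[:3,3];return c+d*(z-c[2])/d[2]
uv=proj(KW,[526,6.5,175])[0].astype(int);u0,v0=uv[0]-100,uv[1]-75
def full(p): return np.array(p)/4+[u0,v0]-.375
im=cv2.imread('pics/w2.png')
big=cv2.resize(im[v0:v0+150,u0:u0+200],None,fx=4,fy=4,interpolation=cv2.INTER_CUBIC)
def draw(P,col):
    q=(proj(KW,P)-[u0,v0]+.375)*4
    cv2.polylines(big,[np.round(q).astype(np.int32)],False,col,1,cv2.LINE_AA)
E
python3 - <<'E'
from ov import *
print(get_obs()['ee_pos'],get_obs()['orientation'])
outer=[(300,228),(320,205),(345,185),(375,172),(405,167),(440,172),(478,186),(529,258),(528,290),(518,328)]
for z in (160,164,168,172):
    P=np.array([unp(full(p),z) for p in outer])[:,:2]
    A=np.c_[2*P,np.ones(len(P))];s=np.linalg.lstsq(A,(P**2).sum(1),rcond=None)[0]
    r=np.sqrt(s[2]+s[:2]@s[:2])
    a=lambda p:np.degrees(np.arctan2(*(unp(full(p),z)[:2]-s[:2])[::-1])).round(1)
    print(z,s[:2],r,a((478,186)),a((529,248)))
z=166;c=np.array([527,6.5])
P=np.array([unp(full(p),z) for p in outer])[:,:2]
A=np.c_[2*P,np.ones(len(P))];c=np.linalg.lstsq(A,(P**2).sum(1),rcond=None)[0][:2]
t=np.radians(np.arange(0,361,5))
for r,zz in((24,z),(15,z),(14,z+20)): draw(np.c_[c[0]+r*np.cos(t),c[1]+r*np.sin(t),0*t+zz],(0,0,255))
def box(a,w,r0,r1,zz,col):
    a=np.radians(a);d=np.array([np.cos(a),np.sin(a)]);n=np.array([-d[1],d[0]])
    L=[c+d*r0+n*w,c+d*r1+n*w,c+d*r1-n*w,c+d*r0-n*w]
    draw(np.array([[*p,zz] for p in L+L[:1]]),col)
box(103,6.5,13.5,23.1,z,(0,255,0))
box(-114,3.5,14,23,z+8,(255,0,0));box(-114,3.5,14,23,z+1,(255,255,0))
a=np.radians(156)
h=[(18,18),(18,-18),(-18,-18),(-18,18),(18,18)]
Rm=np.array([[np.cos(a),-np.sin(a)],[np.sin(a),np.cos(a)]])
for zz in(z+46.5,z+96.5):draw(np.array([[*(c+Rm@p),zz] for p in np.array(h)]),(255,0,255))
cv2.imwrite('pics/w2o2.png',big)
E
```

```text
[459.20606362  38.51472146 279.08851984] [-6.51574343e-01 -3.07070109e+00  8.75934864e-04]
160 [528.7010003   6.8328624] 24.242502384720435 122.2 82.6
164 [527.0131807    7.60962716] 23.92763078682804 122.2 82.6
168 [525.32536109   8.38639193] 23.612759188923963 122.2 82.6
172 [523.63754148   9.16315669] 23.29788759104146 122.2 82.6
```

View pics/w2o2.png

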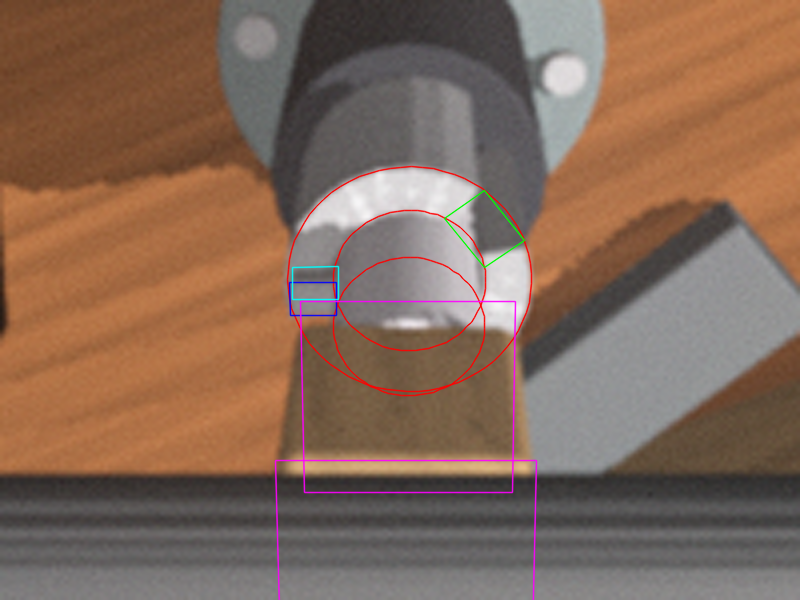

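```bash

python3 - <<'E'
from h import *
from scipy.optimize import minimize,least_squares
S=[]
for n in ('scene','top'):
    im=get_image(n);cv2.imwrite(f'pics/{n}1.png',im)
    r=regions_of(n,'pad_center')
    print(n,[(d['conf'],d['region'].sum()) for d in r])
    m=r[0]['region'].astype(np.uint8);S.append((cam(n),m))
    ys,xs=np.nonzero(m);print(xs.min(),xs.max(),ys.min(),ys.max(),xs.mean(),ys.mean())
np.savez('masks.npz',a=S[0][1],b=S[1][1])
for top,bot in ((25,-25),(25,-15)):
  def sil(p,KW,shape=(480,640)):
    x,y,z,a=p;Rm=np.array([[np.cos(a),-np.sin(a)],[np.sin(a),np.cos(a)]])
    P=[[*(Rm@[sx*18,sy*18]+[x,y]),z+h] for sx in(-1,1) for sy in(-1,1) for h in(top,bot)]
    return cv2.convexHull(proj(KW,P).astype(np.float32))
  def res(p):
    out=[]
    for KW,m in S:
        h=sil(p,KW)[:,0]
        mm=cv2.moments(h.reshape(-1,1,2));A=mm['m00']
        ys,xs=np.nonzero(m)
        out+=[mm['m10']/A-xs.mean(),mm['m01']/A-ys.mean(),h[:,0].min()-xs.min()+.5,h[:,0].max()-xs.max()-.5,h[:,1].min()-ys.min()+.5,h[:,1].max()-ys.max()-.5]
    return out
  s=least_squares(res,[526,7,238,np.radians(66)],x_scale=[1,1,1,.05])
  print(top,bot,s.x[:3],np.degrees(s.x[3]),s.cost,np.round(s.fun,1))
print(get_obs()['t'],get_obs()['ee_pos'])
E
```

```text
scene [(0.72, np.int64(765))]
284 302 214 266 293.85359477124183 235.94640522875818
top [(0.71, np.int64(431))]
302 337 188 205 320.2529002320186 197.44547563805105
25 -25 [563.63129986   7.         234.75896568] 66.0 913.9207420119253 [-15.9  -1.7 -15.8 -14.5   4.9 -16.4   8.   11.6  17.3   0.2  10.5  14.6]
25 -15 [562.11509372   7.         237.99993124] 66.0 1008.4286082343157 [-15.5  -5.3 -15.3 -14.2   3.3 -22.    8.   11.6  17.3   0.3  10.8  14.3]
2.7 [460.19105335  37.94022004 279.82973213]
```

```bash

python3 - <<'E'
from h import *
from scipy.optimize import least_squares
def off(n):
    q=proj(cam(n),[526,6.5,200])[0].astype(int);return q-[80,60]
pt=np.array([(385,247),(447,272),(418,335),(358,305)])/5+off('top')-.4
ps=np.array([(353,168),(438,160),(444,199),(357,207)])/5+off('scene')-.4
def res(p):
    return np.r_[proj(cam('top'),p)[0]-pt.mean(0),proj(cam('scene'),p)[0]-ps.mean(0)]
s=least_squares(res,[526,7,262]);print('pad top centre',s.x,s.fun)
# top foot circle
r=cv2.imread('pics/top0.png')
f=np.array([(305,365),(500,365),(403,270),(403,462)])
K,W=cam('top');Wi=np.linalg.inv(W)
for z in(0,6):
  px=np.array([(402.5,365)])/5+off('top')-.4
  d=Wi[:3,:3]@np.linalg.solve(K,[*px[0],1]);c=Wi[:3,3];print(c+d*(z-c[2])/d[2])
# top corners unprojected at z for yaw
P=[]
for p in pt:
  d=Wi[:3,:3]@np.linalg.solve(K,[*p,1]);c=Wi[:3,3];P.append((c+d*(s.x[2]-c[2])/d[2])[:2])
P=np.array(P);print(P)
for i in range(4):
  e=P[(i+1)%4]-P[i];print(np.linalg.norm(e),np.degrees(np.arctan2(e[1],e[0]))%90)
o=get_obs();print(o['ee_pos'],o['orientation'])
E
```

```text
pad top centre [524.6277993    6.59064957 259.11778321] [ 0.52287966 -0.85672469  0.81272736  0.09103569]
[521.8769298    7.11372102   0.        ]
[521.01220713   7.13086493   6.        ]
[[ 5.44177290e+02  1.62929480e+01]
 [ 5.31336042e+02 -1.46070528e+01]
 [ 4.99586080e+02  5.84125160e-02]
 [ 5.14871156e+02  2.98865799e+01]]
33.46203393686435 67.4334813213222
34.973359860706445 65.20754946129452
33.51646016260726 62.86769048492954
32.30536068636422 65.11580184830763
[460.19105335  37.94022004 279.82973213] [-6.53433202e-01 -3.07195950e+00  3.38578262e-04]
```

move_arm:
  deltas:
    - [0,-0.072,-0.002,-0.01,0]
    - [0,-0.072,-0.002,-0.01,0]
    - [0,-0.072,-0.002,-0.01,0]
    - [0,-0.072,-0.002,-0.01,0]

```text
t: 3.03
ee_pos: [526.3, 6.0, 289.9]
orientation: [-0.656, -3.072, 0.0]
ft_force: [-1.0, -0.1, -0.7]
width: 87.8
```

```bash

python3 - <<'E'
from h import *
for i in range(3):
  o=get_obs();print(o['t'],o['ee_pos'],o['orientation'],o['ft_force'])
  im=get_image('wrist')
cv2.imwrite('pics/w3.png',im)
E
```

```text
3.0333 [526.3304904    6.00238004 289.86282718] [-6.56328763e-01 -3.07162712e+00  5.10592329e-05] [-1.00151833 -0.05156807 -0.71876052]
3.0833 [525.20425963   6.38470619 289.59382974] [-6.55260825e-01 -3.07080494e+00  2.82365488e-04] [ 0.39149553 -0.41376067 -0.33177475]
3.1333 [524.70054021   6.62852462 289.61002284] [-6.54551960e-01 -3.07084132e+00  2.60502141e-04] [ 0.42696702 -0.09179234 -0.53914853]
```

View pics/w3.png

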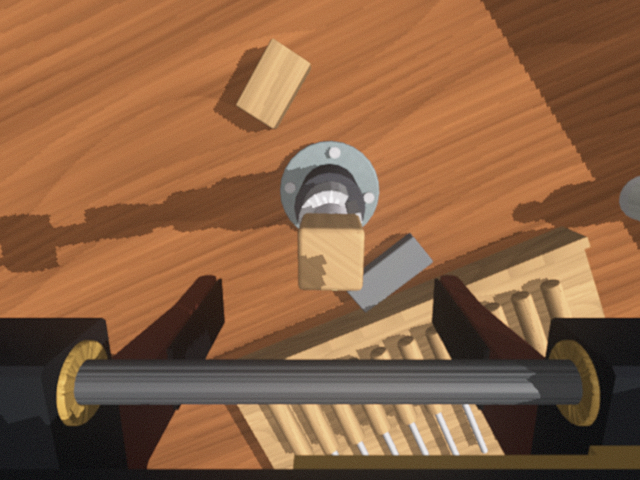

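The pad is centred under the tool (331,258), square to the image and within about 1.7 mm. I'll descend and grasp.

move_arm:
  deltas:
    - [0,0,0.001,0.03,0]
    - [0,0,0.001,0.053,0]
    - [0,0,0.001,0.053,0]
    - [0,0,0.001,0.053,0]

```text
t: 3.52
ee_pos: [524.7, 7.8, 236.7]
orientation: [-0.653, -3.07, 0.001]
ft_force: [1.1, 0.6, 0.1]
width: 87.8
```

move_arm:
  deltas:
    - [255,0,0,0,0]
    - [255,0,0,0,0]
    - [255,0,0,0,0]
    - [255,0,0,0,0]
    - [255,0,0,0,0]

```text
t: 3.93
ee_pos: [526.6, 7.3, 238.0]
orientation: [0.654, 3.071, 0.0]
ft_force: [-0.3, 0.1, 0.0]
width: 58.2
```

move_arm:
  deltas:
    - [255,0,0,0,0]
    - [255,0,0,0,0]
    - [255,0,0,0,0]
    - [255,0,0,0,0]

```text
t: 4.27
ee_pos: [526.3, 7.4, 237.4]
orientation: [0.655, 3.072, 0.0]
ft_force: [-0.0, -0.6, 1.3]
width: 31.2
```

move_arm:
  deltas:
    - [255,0,0,0,0]
    - [255,0,0,0,0]

```text
t: 4.43
ee_pos: [526.3, 7.3, 237.4]
orientation: [0.655, 3.072, 0.0]
ft_force: [-0.6, 1.1, 1.6]
width: 18.2
```

```bash

python3 - <<'E'
from h import *
o=get_obs();print(o['t'],o['width'],o['ee_pos'],o['ft_force'],o['moment'])
cv2.imwrite('pics/w4.png',get_image('wrist'));im=get_image('scene')
cv2.imwrite('pics/s4.png',cv2.resize(im[150:350,200:400],None,fx=3,fy=3,interpolation=cv2.INTER_CUBIC))
E
```

```text
4.4333 18.174824612459066 [526.34237266   7.3207167  237.37809474] [-0.60386198  1.09892798  1.57804534] [0.03127897 0.01667308 0.01663769]
```

View pics/w4.png

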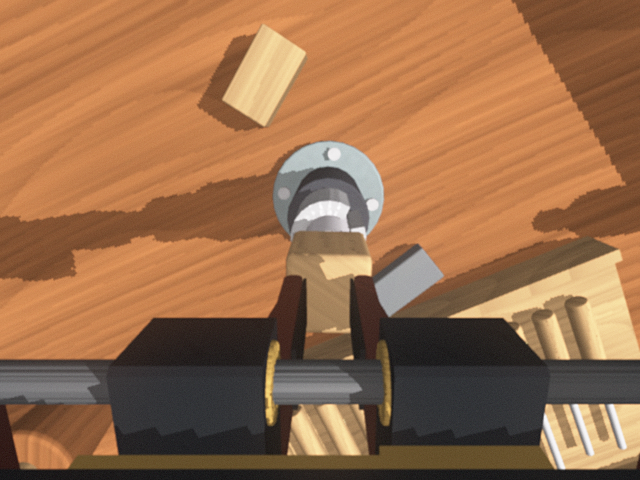

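View pics/s4.png

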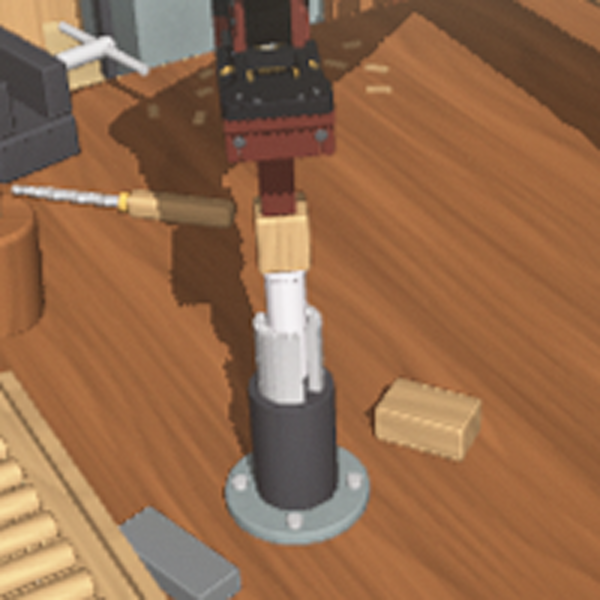

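```bash

python3 - <<'E'
from h import *
im=cv2.imread('pics/w4.png')
cv2.imwrite('pics/w4c.png',cv2.resize(im[220:400,230:430],None,fx=3.3,fy=3.3,interpolation=cv2.INTER_CUBIC))
o=get_obs()
print(proj(wristcam(o),[o['ee_pos'],o['ee_pos']+np.array([0,0,-14.])]))
c=cam('scene');print(proj(c,[o['ee_pos'],o['ee_pos']+np.array([0,0,-14.]),[526,7,262]])-[200,150])
E
```

```text
[[327.81981611 276.53583533]
 [327.8073039  266.98624236]]
[[93.96100594 77.83202158]
 [94.30058269 83.5437769 ]
 [93.44555086 67.4553606 ]]
```

View pics/w4c.png

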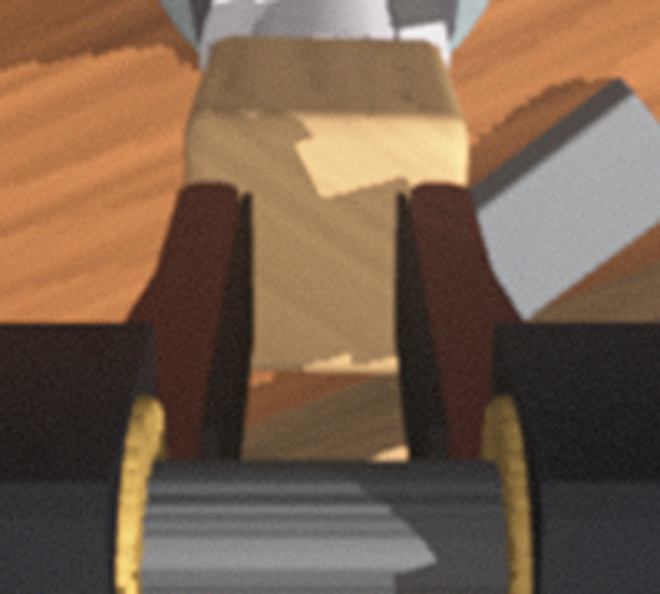

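The fingers are closing past the pad's 36 mm with no contact force. I'll check where they stop.

move_arm:
  deltas:
    - [255,0,0,0,0]
    - [255,0,0,0,0]
    - [255,0,0,0,0]

```text
t: 4.78
ee_pos: [526.3, 7.3, 237.4]
orientation: [0.655, 3.072, 0.0]
ft_force: [0.4, -0.9, 2.0]
width: 0.2
```

```bash

python3 - <<'E'
from h import *
o=get_obs();print(o)
im=get_image('wrist');cv2.imwrite('pics/w5c.png',cv2.resize(im[220:400,230:430],None,fx=3.3,fy=3.3,interpolation=cv2.INTER_CUBIC))
E
```

```text
{'t': 4.7833, 'qpos': array([-8.68866926e-03,  2.30618568e-01,  1.80934244e+00, -5.98098425e-06,
        1.10136520e+00, -1.15968337e+00]), 'qvel': array([-0.00030232,  0.00040159,  0.00027759,  0.00033161, -0.00024377,
        0.00086704]), 'joint_torque': array([ 1.56722695e-02, -4.14744973e+01, -2.66910410e+01,  2.26019329e-02,
        8.15923582e-02, -1.04855549e-04]), 'ee_pos': array([526.3497868 ,   7.32526877, 237.37885209]), 'orientation': array([6.54532553e-01, 3.07238419e+00, 7.54286128e-05]), 'ft_force': array([ 0.42048644, -0.85438546,  1.99803113]), 'moment': array([ 0.00478365,  0.05915365, -0.00959999]), 'width': 0.2026655316245684}
```

View pics/w5c.png

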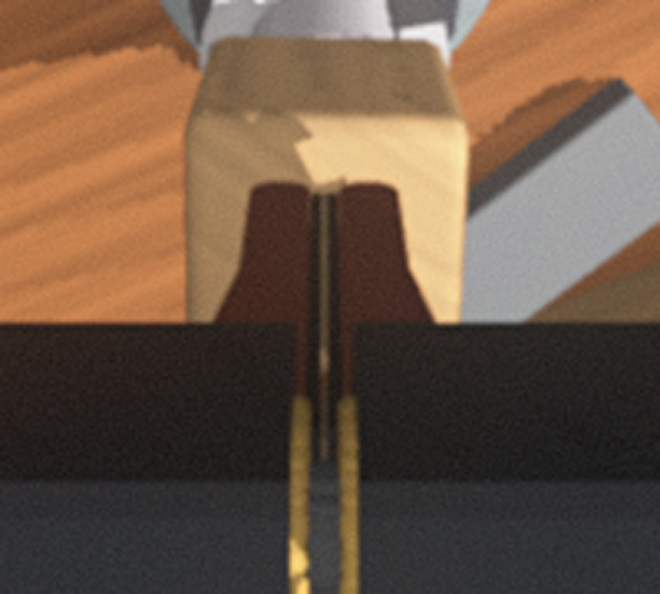

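The fingers shut to 0.2 mm right through the drawn pad. There is no contact and nothing moved, so the pad isn't physically where the fingers are, or doesn't collide there. I'll reopen and probe in small steps.

move_arm:
  deltas:
    - [0,0,0,0,0]
    - [0,0,0,0,0]
    - [0,0,0,0,0]
    - [0,0,0,0,0]
    - [0,0,0,0,0]

```text
t: 5.25
ee_pos: [526.2, 7.3, 237.3]
orientation: [0.655, 3.073, -0.0]
ft_force: [-0.1, 1.1, 3.4]
width: 30.3
```

move_arm:
  deltas:
    - [0,0,0,0.008,0]
    - [0,0,0,0.008,0]
    - [0,0,0,0.008,0]
    - [0,0,0,0.008,0]
    - [0,0,0,0.008,0]

```text
t: 5.67
ee_pos: [525.8, 7.2, 228.8]
orientation: [-0.654, -3.072, 0.001]
ft_force: [-0.5, -0.1, -0.8]
width: 63.8
```

```bash

python3 - <<'E'
from h import *
o=get_obs();print(o['t'],o['width'],o['ee_pos'],o['ft_force'],o['moment'])
im=get_image('wrist');cv2.imwrite('pics/w6.png',im)
im=get_image('scene')
cv2.imwrite('pics/s6.png',cv2.resize(im[150:350,200:400],None,fx=3,fy=3,interpolation=cv2.INTER_CUBIC))
E
```

```text
5.6667 63.83928948746957 [525.78043269   7.2372236  228.80313122] [-0.45324683 -0.06770304 -0.8437346 ] [-0.0106572   0.0387513  -0.02172361]
```

View pics/w6.png

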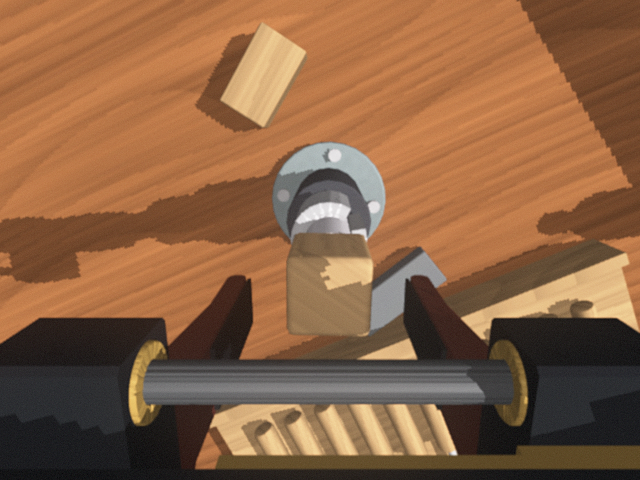

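View pics/s6.png

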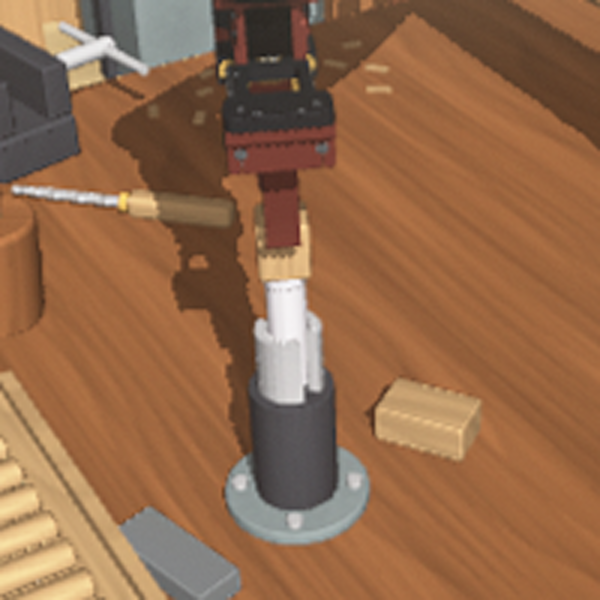

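Pad and prop are unmoved. I'll try the grasp again at this height, 9 mm lower.

move_arm:
  deltas:
    - [0,0,0,0,0]
    - [0,0,0,0,0]
    - [0,0,0,0,0]
    - [130,0,0,0,0]
    - [130,0,0,0,0]

```text
t: 6.18
ee_pos: [526.2, 7.3, 229.3]
orientation: [-0.655, -3.073, 0.0]
ft_force: [-0.2, 0.1, 0.4]
width: 78.2
```

move_arm:
  deltas:
    - [160,0,0,0,0]
    - [160,0,0,0,0]
    - [160,0,0,0,0]
    - [160,0,0,0,0]
    - [160,0,0,0,0]

```text
t: 6.6
ee_pos: [526.2, 7.3, 229.3]
orientation: [-0.655, -3.073, 0.0]
ft_force: [0.3, -0.0, -0.3]
width: 44.7
```

move_arm:
  deltas:
    - [160,0,0,0,0]
    - [160,0,0,0,0]
    - [160,0,0,0,0]

```text
t: 6.85
ee_pos: [526.3, 7.5, 229.3]
orientation: [0.655, 3.073, 0.0]
ft_force: [0.1, 0.1, -0.7]
width: 34.2
```

move_arm:
  deltas:
    - [170,0,0,0,0]
    - [170,0,0,0,0]
    - [170,0,0,0,0]
    - [170,0,0,0,0]

```text
t: 7.18
ee_pos: [526.3, 7.4, 229.3]
orientation: [0.655, 3.073, 0.0]
ft_force: [0.8, 1.0, -0.4]
width: 34.5
```

```bash

python3 - <<'E'
from h import *
o=get_obs();print(o['t'],o['width'],o['ee_pos'],o['ft_force'],o['moment'])
im=get_image('wrist');cv2.imwrite('pics/w7c.png',cv2.resize(im[220:400,230:430],None,fx=3.3,fy=3.3,interpolation=cv2.INTER_CUBIC))
for n in('pad_center','tab'):
  print(n,[(d['conf'],d['location']) for d in place_of('wrist',n)],[(d['conf'],d['location']) for d in place_of('scene',n)])
E
```

```text
7.1833 34.477400880355916 [526.29267626   7.42199638 229.30298411] [ 0.76406726  0.99991998 -0.39102815] [ 0.21380381 -0.09608148 -0.04648406]
pad_center [(0.59, [524.8, 6.2, 230.3])] [(0.58, [523.4, 4.2, 231.6])]
tab [(0.85, [517.0, -14.1, 160.6])] [(0.65, [517.2, -9.2, 166.0])]
```

View pics/w7c.png

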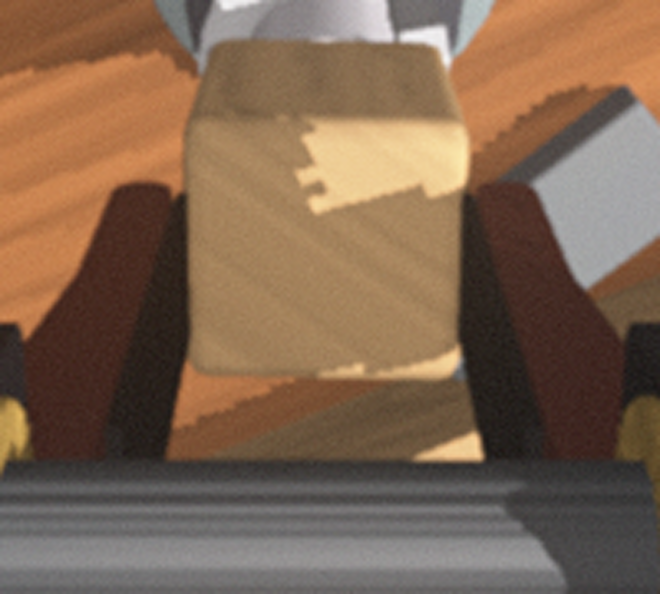

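Now the jaws stopped at 34.5 mm against a commanded ~30 mm, so they hold the pad. But the pad reads about 8 mm lower than before. I'll check what moved by comparing the scene pictures.

```bash

python3 - <<'E'
from h import *
im=get_image('scene');cv2.imwrite('pics/s7.png',im)
a=cv2.imread('pics/scene0.png');b=cv2.imread('pics/scene1.png')
f=lambda i:cv2.resize(i[205:305,268:324],None,fx=5,fy=5,interpolation=cv2.INTER_CUBIC)[:,:265]
cv2.imwrite('pics/cmp7.png',np.hstack([f(a),f(b),f(im)]))
E
```

```text
(no output)
```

View pics/cmp7.png

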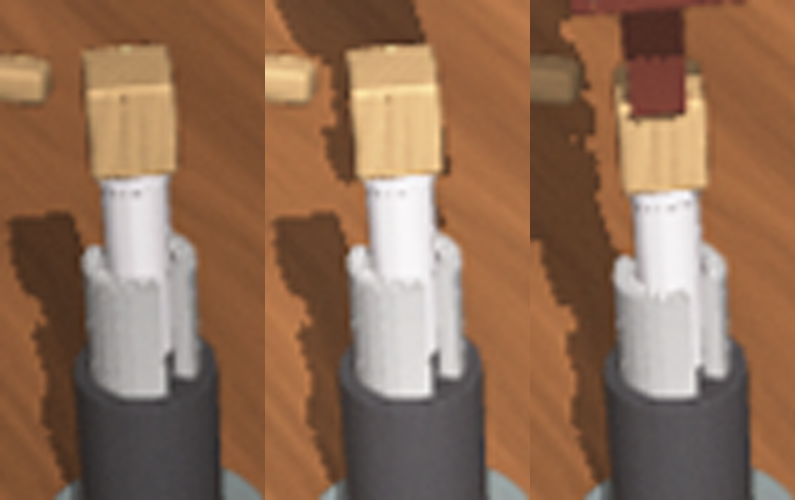

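The picture comparison shows pad and middle tube both moved down together by about 13 px of the 5x crop. My 9 mm descent, with the jaws still inside the pad outline, pushed them. I'll measure how far, then consider drawing the tube back up before going on.

```bash

python3 - <<'E'
from h import *
a=cv2.imread('pics/scene1.png');b=cv2.imread('pics/s7.png')
up=lambda i:cv2.resize(cv2.cvtColor(i,cv2.COLOR_BGR2GRAY),None,fx=8,fy=8,interpolation=cv2.INTER_CUBIC)
A=up(a);B=up(b)
for nm,(x0,x1,y0,y1) in dict(padbase=(284,306,232,248),ring=(283,310,250,264)).items():
    t=A[y0*8:y1*8,x0*8:x1*8]
    S=B[(y0-4)*8:(y1+8)*8,(x0-3)*8:(x1+3)*8]
    r=cv2.matchTemplate(S,t,cv2.TM_CCOEFF_NORMED);_,m,_,p=cv2.minMaxLoc(r)
    print(nm,m,p[0]/8-3,p[1]/8-4)
c=cam('scene');print((proj(c,[526,7,165])-proj(c,[526,7,175]))/10)
E
```

```text
padbase 0.9598602652549744 0.125 2.875
ring 0.9877264499664307 0.125 2.125
[[0.02268809 0.38247048]]
```

The ring dropped 5.6 mm, and the pad 6.6 mm (including the 1 mm gap). Before continuing I'll draw it back up with the grip, so the order holds.

move_arm:
  deltas:
    - [255,0,0,0,0]
    - [255,0,0,0,0]
    - [255,0,0,0,0]

```text
t: 7.73
ee_pos: [526.2, 7.4, 229.3]
orientation: [-0.655, -3.073, -0.0]
ft_force: [0.5, 1.0, -0.2]
width: 34.4
```

move_arm:
  deltas:
    - [255,0,0,-0.001,0]
    - [255,0,0,-0.002,0]
    - [255,0,0,-0.003,0]
    - [255,0,0,-0.003,0]

```text
t: 8.07
ee_pos: [525.6, 6.9, 232.1]
orientation: [-0.654, -3.071, 0.002]
ft_force: [-0.3, 0.2, 0.2]
width: 21.9
```

The grip was lost after a 3 mm lift. The effective contact seems to be far lower on the pad than the pictures suggest. I'll open fully and wait for the jaws to clear before moving, then regrasp lower.

move_arm:
  deltas:
    - [0,0,0,0,0]
    - [0,0,0,0,0]
    - [0,0,0,0,0]
    - [0,0,0,0,0]
    - [0,0,0,0,0]

```text
t: 8.48
ee_pos: [526.4, 7.3, 232.5]
orientation: [0.655, 3.072, 0.0]
ft_force: [0.1, 0.0, -0.1]
width: 51.7
```

move_arm:
  deltas:
    - [0,0,0,0,0]
    - [0,0,0,0,0]

```text
t: 8.65
ee_pos: [526.2, 7.3, 232.3]
orientation: [0.654, 3.073, -0.0]
ft_force: [0.6, -0.3, 0.1]
width: 64.6
```

```bash

python3 - <<'E'
from h import *
o=get_obs();print(o['t'],o['width'],o['ee_pos'],o['orientation'],o['ft_force'],o['moment'])
im=get_image('wrist');cv2.imwrite('pics/w8.png',im)
s=get_image('scene');cv2.imwrite('pics/s8.png',s)
for n in('scene','wrist'): print([(d['conf'],d['location']) for d in place_of(n,'pad_center')])
a=cv2.imread('pics/w3.png')
f=lambda i:cv2.resize(i[200:350,250:410],None,fx=3.4,fy=3.4,interpolation=cv2.INTER_CUBIC)[:,:400]
g=lambda i:cv2.resize(i[205:305,268:324],None,fx=5,fy=5,interpolation=cv2.INTER_CUBIC)
p=f(im);cv2.imwrite('pics/c8.png',np.hstack([cv2.resize(p,(400,500)),g(s)]))
E
```

```text
8.65 64.62109425034535 [526.24434918   7.3440903  232.32848414] [ 6.54485898e-01  3.07255989e+00 -9.28733544e-06] [ 0.58699889 -0.27605924  0.07628824] [ 0.0245853  -0.01267243 -0.01494618]
[(0.89, [523.7, 6.0, 231.1])]
[(0.83, [525.8, 9.5, 229.6])]
```

View pics/c8.png

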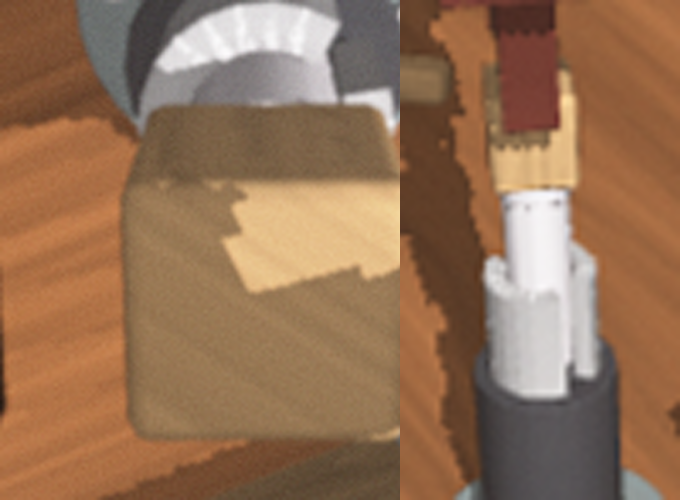

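move_arm:
  deltas:
    - [0,0,0,0,0]
    - [0,0,0,0.012,0]
    - [0,0,0,0.012,0]
    - [150,0,0,0.012,0]
    - [150,0,0,0.012,0]

```text
t: 9.27
ee_pos: [526.3, 7.4, 220.5]
orientation: [-0.655, -3.073, -0.0]
ft_force: [-0.2, 0.2, 1.1]
width: 77.9
```

move_arm:
  deltas:
    - [150,0,0,0,0]
    - [150,0,0,0,0]
    - [150,0,0,0,0]
    - [255,0,0,0,0]
    - [255,0,0,0,0]

```text
t: 9.68
ee_pos: [526.3, 7.3, 220.4]
orientation: [0.655, 3.072, 0.0]
ft_force: [-0.8, 0.3, -0.5]
width: 44.9
```

move_arm:
  deltas:
    - [255,0,0,0,0]
    - [255,0,0,0,0]
    - [255,0,0,0,0]

```text
t: 9.93
ee_pos: [526.3, 7.4, 220.3]
orientation: [0.654, 3.073, 0.0]
ft_force: [0.2, 1.4, 0.8]
width: 35.8
```

```bash

python3 - <<'E'
from h import *
o=get_obs();print(o['t'],o['width'],o['ee_pos'],o['orientation'],o['ft_force'],o['moment'])
im=get_image('wrist')
s=get_image('scene');cv2.imwrite('pics/s9.png',s)
f=lambda i:cv2.resize(i[200:350,250:410],None,fx=3.4,fy=3.4,interpolation=cv2.INTER_CUBIC)[:,:400]
g=lambda i:cv2.resize(i[205:305,268:324],None,fx=5,fy=5,interpolation=cv2.INTER_CUBIC)
cv2.imwrite('pics/c9.png',np.hstack([cv2.resize(f(im),(400,500)),g(s)]))
E
```

```text
9.9333 35.79691823437353 [526.32294003   7.44298964 220.3302591 ] [6.54465422e-01 3.07251889e+00 2.93496318e-04] [0.24880577 1.41695661 0.80724556] [0.08696229 0.00477755 0.02550225]
```

View pics/c9.png

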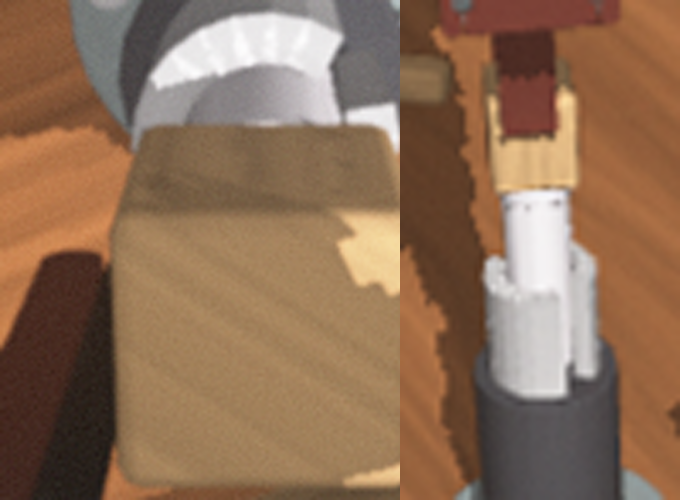

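Now the cause is clear. In the scene view the fingertip ends at about (303,232), roughly 26 mm above the reported TCP z, not 14 mm below it. The fingers are in effect about 40 mm shorter than stated, so the first closing happened above the pad. I'll regrasp 14 mm deeper.

move_arm:
  deltas:
    - [90,0,0,0,0]
    - [90,0,0,0,0]
    - [90,0,0,0,0]
    - [90,0,0,0.014,0]
    - [90,0,0,0.014,0]

```text
t: 10.45
ee_pos: [525.1, 7.3, 204.7]
orientation: [-0.654, -3.07, 0.001]
ft_force: [-1.3, -0.5, -0.4]
width: 56.4
```

move_arm:
  deltas:
    - [255,0,0,0,0]
    - [255,0,0,0,0]
    - [255,0,0,0,0]
    - [255,0,0,0,0]
    - [255,0,0,0,0]

```text
t: 10.87
ee_pos: [526.6, 7.4, 206.8]
orientation: [0.654, 3.072, 0.0]
ft_force: [-0.5, 0.2, 1.4]
width: 36.1
```

```bash

python3 - <<'E'
from h import *
o=get_obs();print(o['t'],o['width'],o['ee_pos'],o['orientation'],o['ft_force'],o['moment'])
im=get_image('wrist')
s=get_image('scene');cv2.imwrite('pics/s10.png',s)
f=lambda i:cv2.resize(i[200:350,250:410],None,fx=3.4,fy=3.4,interpolation=cv2.INTER_CUBIC)[:,:400]
g=lambda i:cv2.resize(i[205:305,268:324],None,fx=5,fy=5,interpolation=cv2.INTER_CUBIC)
cv2.imwrite('pics/c10.png',np.hstack([cv2.resize(f(im),(400,500)),g(s)]))
E
```

```text
10.8667 36.10454331258481 [526.5621517    7.35394776 206.75019725] [6.54353348e-01 3.07184909e+00 2.84707575e-04] [-0.46723571  0.19941411  1.37976665] [-0.01600921  0.05309659  0.02763139]
```

View pics/c10.png

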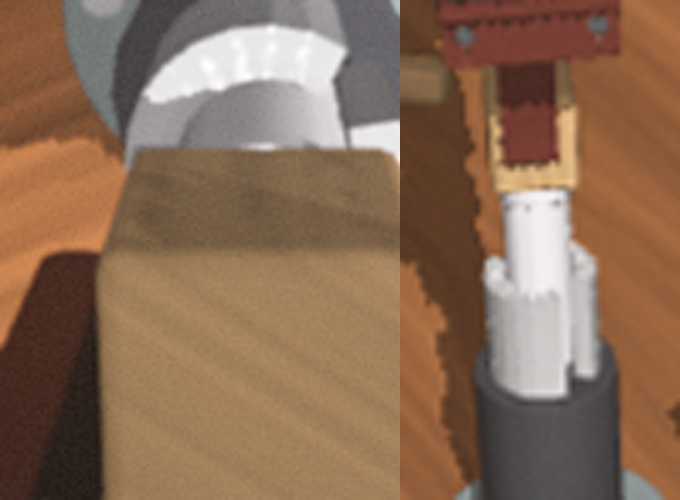

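Solid grip: 36.1 mm, fingers well down the pad. Now I'll lift to restore the middle tube, watching the force.

move_arm:
  deltas:
    - [255,0,0,-0.001,0]
    - [255,0,0,-0.002,0]
    - [255,0,0,-0.002,0]

```text
t: 11.22
ee_pos: [526.4, 7.4, 207.2]
orientation: [0.655, 3.073, 0.0]
ft_force: [5.8, 1.3, -11.7]
width: 35.7
```

move_arm:
  deltas:
    - [255,0,0,-0.001,0]
    - [255,0,0,-0.002,0]
    - [255,0,0,-0.002,0]

```text
t: 11.47
ee_pos: [526.3, 7.4, 207.8]
orientation: [-0.655, -3.072, -0.0]
ft_force: [9.2, 1.4, -23.3]
width: 35.6
```

move_arm:
  deltas:
    - [255,0,0,-0.001,0]
    - [255,0,0,-0.002,0]
    - [255,0,0,-0.002,0]

```text
t: 11.72
ee_pos: [526.2, 7.4, 209.5]
orientation: [-0.654, -3.072, 0.0]
ft_force: [9.7, 0.5, -25.2]
width: 35.8
```

```bash

cat > ms.py <<'E'
from h import *
import sys
def shifts(bn):
    a=cv2.imread('pics/scene1.png');b=cv2.imread(bn)
    up=lambda i:cv2.resize(cv2.cvtColor(i,cv2.COLOR_BGR2GRAY),None,fx=8,fy=8,interpolation=cv2.INTER_CUBIC)
    A=up(a);B=up(b)
    for nm,(x0,x1,y0,y1) in dict(padbase=(284,306,234,246),ring=(283,310,250,264)).items():
        t=A[y0*8:y1*8,x0*8:x1*8]
        S=B[(y0-4)*8:(y1+30)*8,(x0-3)*8:(x1+3)*8]
        r=cv2.matchTemplate(S,t,cv2.TM_CCOEFF_NORMED);_,m,_,p=cv2.minMaxLoc(r)
        print(bn,nm,round(m,3),p[0]/8-3,p[1]/8-4, 'mm', (p[1]/8-4)/.3825)
for b in sys.argv[1:]: shifts(b)
E
python3 -c "
from h import *
cv2.imwrite('pics/s11.png',get_image('scene'));o=get_obs();print(o['ee_pos'],o['ft_force'],o['moment'])"
python3 ms.py pics/s8.png pics/s10.png pics/s11.png
```

```text
[526.23190326   7.41773706 209.50968241] [ 10.28788207   0.22022349 -24.67164588] [ 0.18365863 -2.07969187  0.09660062]
pics/s8.png padbase 0.937 0.375 2.75 mm 7.189542483660131
pics/s8.png ring 0.988 0.125 2.125 mm 5.555555555555555
pics/s10.png padbase 0.871 0.375 4.625 mm 12.091503267973856
pics/s10.png ring 0.987 0.125 2.125 mm 5.555555555555555
pics/s11.png padbase 0.882 0.25 3.625 mm 9.477124183006536
pics/s11.png ring 0.989 0.0 1.25 mm 3.2679738562091503
```

It works: the ring is back up from 5.6 to 3.3 mm low, sliding at about 25 N. I'll carry on by about 3 mm.

move_arm:
  deltas:
    - [255,0,0,-0.001,0]
    - [255,0,0,-0.002,0]
    - [255,0,0,-0.003,0]

```text
t: 12.02
ee_pos: [526.2, 7.4, 212.2]
orientation: [-0.655, -3.071, 0.0]
ft_force: [11.1, 0.2, -27.2]
width: 35.9
```

```bash

python3 -c "
from h import *
cv2.imwrite('pics/s12.png',get_image('scene'));o=get_obs();print(o['ee_pos'],o['ft_force'],o['moment'])"
python3 ms.py pics/s12.png
```

```text
[526.17674848   7.38563262 212.41308   ] [ 11.54634227   0.73640411 -26.23127559] [ 0.13471779 -2.1076105  -0.0346745 ]
pics/s12.png padbase 0.882 0.25 2.625 mm 6.862745098039215
pics/s12.png ring 0.993 0.0 0.375 mm 0.9803921568627451
```

move_arm:
  deltas:
    - [255,0,0,-0.001,0]
    - [255,0,0,-0.001,0]
    - [255,0,0,0.002,0]
    - [255,0,0,0.002,0]

```text
t: 12.4
ee_pos: [526.4, 7.4, 212.5]
orientation: [-0.655, -3.072, -0.0]
ft_force: [4.7, 0.5, -6.4]
width: 35.5
```

```bash

python3 -c "
from h import *
cv2.imwrite('pics/s13.png',get_image('scene'));o=get_obs();print(o['t'],o['ee_pos'],o['ft_force'],o['moment'],o['qpos'])"
python3 ms.py pics/s13.png
```

```text
12.45 [526.39318149   7.36947492 212.81144505] [ 4.14152275  0.11396656 -6.29169114] [ 0.09682859 -0.79221682  0.01948112] [-8.63447268e-03  2.59762999e-01  1.83302259e+00  4.91679242e-05
  1.04882687e+00 -1.15966461e+00]
pics/s13.png padbase 0.886 0.125 2.625 mm 6.862745098039215
pics/s13.png ring 0.995 0.0 0.0 mm 0.0
```

The ring is back at its starting height (0.0 px shift). Now I'll turn counter-clockwise seen from above (negative roll), with light downward pressure. The expected turn is about 36°.

move_arm:
  deltas:
    - [255,0,0,0.001,-0.1]
    - [255,0,0,0.0015,-0.2]
    - [255,0,0,0.002,-0.3]
    - [255,0,0,0.002,-0.4]
    - [255,0,0,0.002,-0.45]

```text
t: 12.87
ee_pos: [526.7, 8.1, 212.3]
orientation: [-0.055, 3.14, 0.002]
ft_force: [1.7, 4.1, 0.6]
width: 35.5
```

```bash

python3 -c "
from h import *
cv2.imwrite('pics/s14.png',get_image('scene'));o=get_obs();print(o['t'],o['ee_pos'],o['orientation'],o['ft_force'],o['moment'],o['qpos'][5]+1.1597)"
python3 ms.py pics/s14.png
```

```text
12.9167 [526.66322901   8.05046142 212.2956631 ] [-5.63291159e-02  3.13967938e+00  1.89093479e-03] [0.97809658 4.13889995 1.78418902] [ 0.74584184 -0.18031795  0.07292978] -0.4557902252849271
pics/s14.png padbase 0.868 0.25 3.375 mm 8.823529411764707
pics/s14.png ring 0.982 0.0 0.0 mm 0.0
```

move_arm:
  deltas:
    - [255,0,0,0.0005,-0.06]
    - [255,0,0,0.001,-0.11]
    - [255,0,0,0.001,-0.11]

```text
t: 13.17
ee_pos: [526.7, 8.2, 211.3]
orientation: [-0.221, 3.132, 0.002]
ft_force: [0.6, 5.1, 1.6]
width: 35.8
```

move_arm:
  deltas:
    - [255,0,0,0.0005,-0.04]
    - [255,0,0,0.001,-0.07]
    - [255,0,0,0.001,-0.07]

```text
t: 13.42
ee_pos: [526.6, 8.3, 210.2]
orientation: [-0.329, 3.123, 0.002]
ft_force: [1.4, 6.6, 2.1]
width: 35.9
```

move_arm:
  deltas:
    - [255,0,0,0.001,0]
    - [255,0,0,0.001,0]

```text
t: 13.58
ee_pos: [526.6, 8.3, 209.2]
orientation: [-0.327, 3.123, 0.002]
ft_force: [1.5, 5.1, 1.7]
width: 35.7
```

```bash

python3 -c "
from h import *
cv2.imwrite('pics/s15.png',get_image('scene'));o=get_obs();print(o['t'],o['ee_pos'],o['orientation'],o['ft_force'],o['moment'],o['qpos'][5]+1.1597)
im=cv2.imread('pics/s15.png');cv2.imwrite('pics/s15c.png',cv2.resize(im[205:305,268:324],None,fx=5,fy=5,interpolation=cv2.INTER_CUBIC))"
python3 ms.py pics/s15.png
```

```text
13.6333 [526.61480803   8.32129034 209.16639792] [-3.26947502e-01  3.12313769e+00  2.31450674e-03] [1.04824902 5.31013358 0.96257805] [ 0.96691702 -0.16597166  0.07756674] -0.6284848517186186
pics/s15.png padbase 0.866 0.375 5.0 mm 13.071895424836601
pics/s15.png ring 0.982 0.0 0.125 mm 0.32679738562091504
```

View pics/s15c.png

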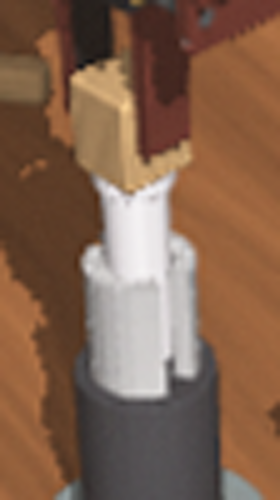

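The tab has dropped in: z falls 3 mm at only about 2 N and the ring hasn't moved. I'll push the inner tube down.

move_arm:
  deltas:
    - [255,0,0,0.003,0]
    - [255,0,0,0.006,0]
    - [255,0,0,0.009,0]
    - [255,0,0,0.012,0]
    - [255,0,0,0.012,0]

```text
t: 14.05
ee_pos: [526.6, 8.3, 196.7]
orientation: [-0.327, 3.123, 0.002]
ft_force: [3.1, 5.1, -2.4]
width: 35.6
```

```bash

python3 -c "
from h import *
cv2.imwrite('pics/s16.png',get_image('scene'));o=get_obs();print(o['t'],o['ee_pos'],o['ft_force'],o['moment'])"
python3 ms.py pics/s16.png
```

```text
14.1 [526.58995749   8.3295291  196.70073883] [ 2.14412101  6.5626983  -3.24781734] [ 0.96496271 -0.44345635  0.05649198]
pics/s16.png padbase 0.811 0.75 8.375 mm 21.895424836601308
pics/s16.png ring 0.98 0.0 0.125 mm 0.32679738562091504
```

move_arm:
  deltas:
    - [255,0,0,0.003,0]
    - [255,0,0,0.006,0]
    - [255,0,0,0.009,0]
    - [255,0,0,0.012,0]
    - [255,0,0,0.012,0]

```text
t: 14.52
ee_pos: [526.6, 8.3, 184.7]
orientation: [-0.327, 3.123, 0.002]
ft_force: [3.3, 6.3, -3.3]
width: 35.9
```

move_arm:
  deltas:
    - [255,0,0,0.003,0]
    - [255,0,0,0.006,0]
    - [255,0,0,0.009,0]
    - [255,0,0,0.012,0]
    - [255,0,0,0.012,0]

```text
t: 14.93
ee_pos: [526.6, 8.3, 172.6]
orientation: [-0.327, 3.123, 0.002]
ft_force: [2.2, 5.0, -3.2]
width: 35.9
```

```bash

python3 -c "
from h import *
cv2.imwrite('pics/s17.png',get_image('scene'));o=get_obs();print(o['t'],o['ee_pos'],o['ft_force'],o['moment'])
im=cv2.imread('pics/s17.png');cv2.imwrite('pics/s17c.png',cv2.resize(im[205:305,268:324],None,fx=5,fy=5,interpolation=cv2.INTER_CUBIC))"
python3 ms.py pics/s17.png
```

```text
14.9833 [526.58060844   8.34908556 172.66177873] [ 3.19277124  6.35709217 -3.01947291] [ 0.99626102 -0.54931276  0.01084958]
pics/s17.png padbase 0.77 2.5 28.25 mm 73.85620915032679
pics/s17.png ring 0.866 0.875 13.0 mm 33.98692810457516
```

View pics/s17c.png

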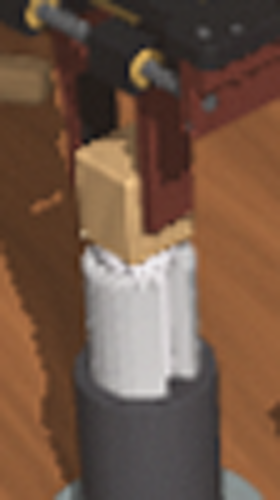

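The inner tube is nearly home, and the middle tube still shows at its starting height. I'll finish in small steps.

move_arm:
  deltas:
    - [255,0,0,0.001,0]
    - [255,0,0,0.002,0]
    - [255,0,0,0.003,0]
    - [255,0,0,0.003,0]

```text
t: 15.32
ee_pos: [526.6, 8.3, 170.1]
orientation: [-0.327, 3.123, 0.002]
ft_force: [2.1, 6.1, 0.4]
width: 36.1
```

move_arm:
  deltas:
    - [255,0,0,0.001,0]
    - [255,0,0,0.0015,0]
    - [255,0,0,0.0015,0]

```text
t: 15.57
ee_pos: [526.6, 8.4, 168.6]
orientation: [-0.327, 3.123, 0.002]
ft_force: [1.9, 5.9, 0.9]
width: 35.6
```

move_arm:
  deltas:
    - [255,0,0,0.001,0]
    - [255,0,0,0.001,0]

```text
t: 15.73
ee_pos: [526.7, 8.3, 168.1]
orientation: [-0.327, 3.123, 0.002]
ft_force: [-0.4, 6.0, 6.5]
width: 35.8
```

move_arm:
  deltas:
    - [255,0,0,0.0005,0]
    - [255,0,0,0.0005,0]

```text
t: 15.9
ee_pos: [526.8, 8.3, 168.1]
orientation: [-0.327, 3.123, 0.002]
ft_force: [-2.4, 6.2, 8.7]
width: 35.7
```

```bash

python3 -c "
from h import *
cv2.imwrite('pics/s18.png',get_image('scene'));o=get_obs();print(o['t'],o['ee_pos'],o['ft_force'],o['moment'])
im=cv2.imread('pics/s18.png');a=cv2.imread('pics/s15.png')
f=lambda im:cv2.resize(im[205:305,268:324],None,fx=5,fy=5,interpolation=cv2.INTER_CUBIC)
cv2.imwrite('pics/s18c.png',np.hstack([f(a),f(im)]))
g=lambda i:cv2.cvtColor(i[252:285,278:316],cv2.COLOR_BGR2GRAY).astype(np.float32)
print(cv2.phaseCorrelate(g(a)[14:],g(im)[14:]))"

```

```text
15.95 [526.72048902   8.34329507 168.0976572 ] [-1.75176136  6.46593891  9.83180146] [0.98552158 0.4348977  0.03241759]
((0.04286612040021609, -0.09974405921212792), 0.9579421332478524)
```

View pics/s18c.png

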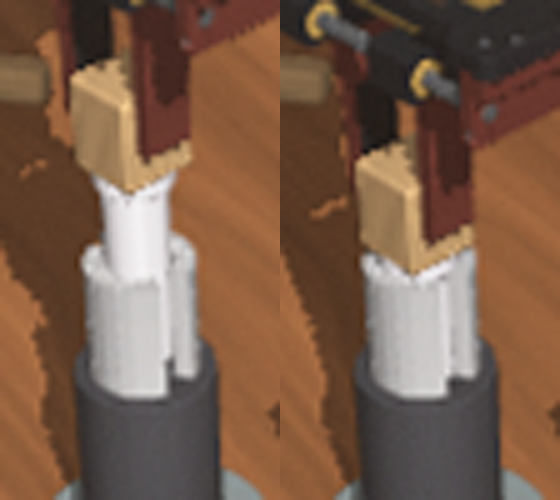

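The inner tube is home: hard stop at z = 168.1, 45 mm below its out stop, with the middle tube unmoved. Now I'll press the middle tube.

move_arm:
  deltas:
    - [255,0,0,0.002,0]
    - [255,0,0,0.004,0]
    - [255,0,0,0.007,0]
    - [255,0,0,0.01,0]
    - [255,0,0,0.012,0]

```text
t: 16.37
ee_pos: [526.8, 8.3, 156.6]
orientation: [-0.327, 3.123, 0.002]
ft_force: [-4.4, 6.6, 17.9]
width: 35.7
```

move_arm:
  deltas:
    - [255,0,0,0.003,0]
    - [255,0,0,0.006,0]
    - [255,0,0,0.009,0]
    - [255,0,0,0.012,0]
    - [255,0,0,0.012,0]

```text
t: 16.78
ee_pos: [526.7, 8.3, 144.1]
orientation: [-0.327, 3.123, 0.002]
ft_force: [-1.9, 6.6, 10.3]
width: 36.1
```

move_arm:
  deltas:
    - [255,0,0,0.003,0]
    - [255,0,0,0.006,0]
    - [255,0,0,0.009,0]
    - [255,0,0,0.012,0]
    - [255,0,0,0.012,0]

```text
t: 17.2
ee_pos: [526.7, 8.3, 132.0]
orientation: [-0.327, 3.123, 0.002]
ft_force: [-1.0, 6.4, 10.3]
width: 36.1
```

```bash

python3 -c "
from h import *
cv2.imwrite('pics/s19.png',get_image('scene'));o=get_obs();print(o['t'],o['ee_pos'],o['ft_force'],o['moment'],o['width'])
im=cv2.imread('pics/s19.png')
f=lambda im:cv2.resize(im[205:325,258:334],None,fx=5,fy=5,interpolation=cv2.INTER_CUBIC)
cv2.imwrite('pics/s19c.png',f(im))"

```

```text
17.25 [526.69909721   8.34739    132.03712034] [-1.72408588  6.29754708 10.92123535] [1.1518     0.47733166 0.05864265] 35.897471549941464
```

View pics/s19c.png

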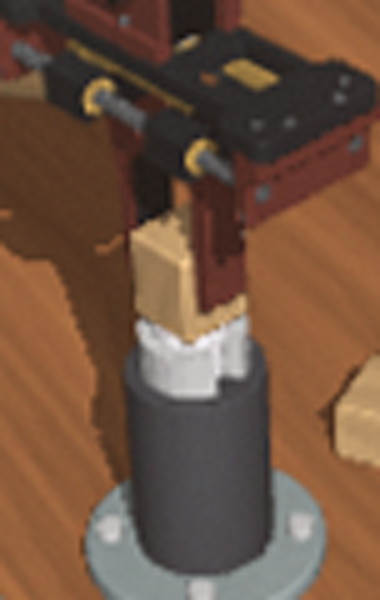

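move_arm:
  deltas:
    - [255,0,0,0.003,0]
    - [255,0,0,0.006,0]
    - [255,0,0,0.007,0]
    - [255,0,0,0.007,0]

```text
t: 17.58
ee_pos: [526.8, 8.4, 125.2]
orientation: [-0.327, 3.123, 0.002]
ft_force: [-1.9, 6.8, 12.8]
width: 35.7
```

move_arm:
  deltas:
    - [255,0,0,0.001,0]
    - [255,0,0,0.002,0]
    - [255,0,0,0.002,0]

```text
t: 17.83
ee_pos: [526.8, 8.3, 123.4]
orientation: [-0.327, 3.123, 0.002]
ft_force: [-3.0, 6.1, 14.0]
width: 35.7
```

move_arm:
  deltas:
    - [255,0,0,0.001,0]
    - [255,0,0,0.002,0]
    - [255,0,0,0.002,0]

```text
t: 18.08
ee_pos: [527.0, 8.4, 123.0]
orientation: [-0.327, 3.123, 0.002]
ft_force: [-9.5, 7.3, 32.1]
width: 35.7
```

Hard stop at z = 123.0 with 32 N. I'll relax, open and retreat.

move_arm:
  deltas:
    - [255,0,0,-0.001,0]
    - [255,0,0,-0.002,0]
    - [255,0,0,-0.002,0]

```text
t: 18.33
ee_pos: [526.8, 8.4, 123.2]
orientation: [-0.327, 3.123, 0.002]
ft_force: [-3.3, 6.7, 11.3]
width: 35.8
```

move_arm:
  deltas:
    - [0,0,0,0,0]
    - [0,0,0,0,0]
    - [0,0,0,0,0]
    - [0,0,0,0,0]
    - [0,0,0,0,0]

```text
t: 18.75
ee_pos: [526.0, 7.2, 121.1]
orientation: [0.329, -3.124, 0.0]
ft_force: [-0.7, -0.6, -0.1]
width: 65.9
```

move_arm:
  deltas:
    - [0,0,0,0,0]
    - [0,0,0,0,0]
    - [0,0,0,-0.02,0]
    - [0,0,0,-0.05,0]
    - [0,0,0,-0.09,0]

```text
t: 19.17
ee_pos: [524.1, 7.3, 209.9]
orientation: [0.329, -3.118, -0.001]
ft_force: [-0.0, -0.1, -0.0]
width: 87.7
```

move_arm:
  deltas:
    - [0,0,0,-0.04,0]
    - [0,0,0,-0.08,0]
    - [0,0.04,0,-0.08,0]
    - [0,0.08,0,-0.08,0]
    - [0,0.08,0,-0.08,0]

```text
t: 19.58
ee_pos: [441.7, -9.9, 290.8]
orientation: [0.328, -3.12, -0.0]
ft_force: [0.0, -0.3, 0.3]
width: 87.9
```

```bash

python3 -c "
from h import *
o=get_obs();print(o['t'],o['ee_pos'],o['orientation'],o['ft_force'],o['width'])
w=get_image('wrist');cv2.imwrite('pics/w20.png',w)
s=get_image('scene');cv2.imwrite('pics/s20.png',s)
f=lambda im:cv2.resize(im[215:325,258:334],None,fx=5,fy=5,interpolation=cv2.INTER_CUBIC)
cv2.imwrite('pics/s20c.png',f(s))
print([(d['conf'],d['location']) for d in place_of('scene','pad_center')])"

```

```text
19.5833 [441.71841982  -9.94445541 290.7986801 ] [ 3.28383825e-01 -3.12032717e+00 -1.61874853e-04] [ 0.01895993 -0.34326854  0.28578995] 87.86455784470282
[(0.91, [522.0, 5.2, 146.3]), (0.28, [401.3, 1.1, 13.5])]
```

View pics/s20.png

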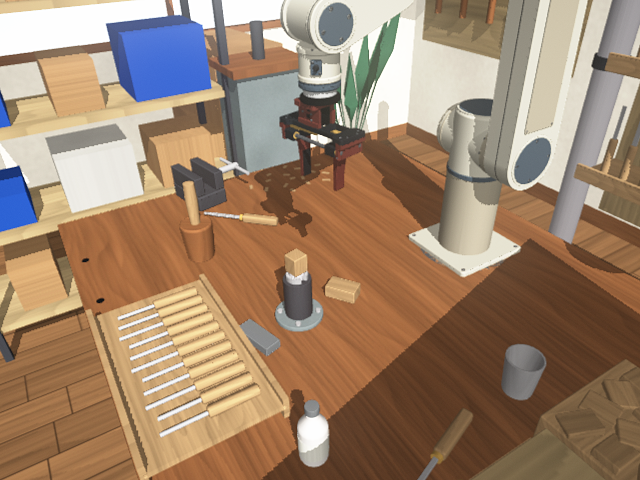

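View pics/s20c.png

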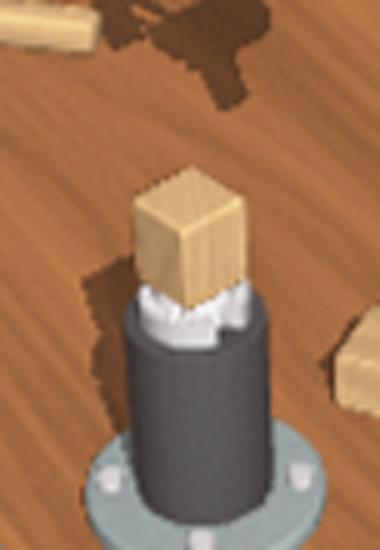

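View pics/w20.png

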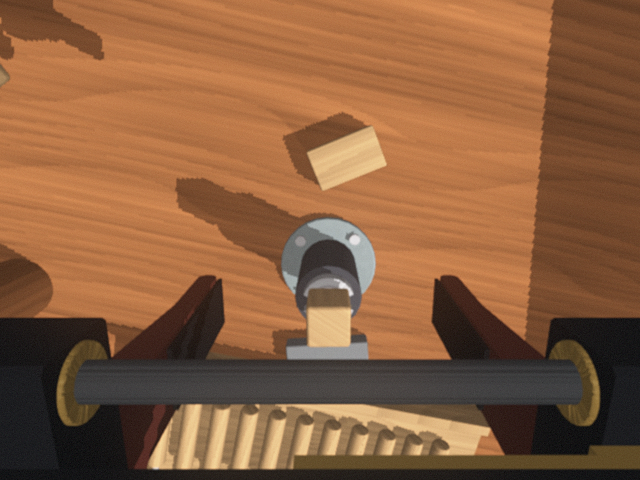

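The pad centre reads 146 mm against 148 expected when home (122 + 1 + 25). In the pictures the collar stands about 12 mm above the base and the bystanders are where they were. I'm handing in.

```bash
python3 -c "
from workcell import *
print(get_obs()['ft_force']);print(close_job())"
```

```text
[ 0.00395133 -0.49129061 -0.05578645]
the job is handed in; nothing more can be done
None
```

The prop is fully collapsed and the job is handed in, but the middle tube was pushed down about 5.6 mm by mistake before the inner tube went in. I pulled it back up, so a strict check of the order could still mark that slip.

**What I did:**
- **Turn:** I turned the pad about 36° counter-clockwise under light pressure, and the tab dropped into a keyway.
- **Inner tube:** I pushed it home to a hard stop at 45 mm of travel, with the middle tube not moving in the pictures.
- **Middle tube:** I then pressed it about 45 mm to its own hard stop, at 32 N. After that I let go and backed the arm away.

**What went wrong:**
- **Finger length:** the fingertips sit about 40 mm higher on the gripper than stated, so my first grasp closed above the pad.
- **Slip:** while I was re-placing the jaws, they pressed on the pad and pushed the middle tube down 5.6 mm.
- **Fix:** I regrasped deeper and drew the tube back up to its starting height, with 0.0 px of shift in the scene camera, and only then turned the tab. The pull took about 27 N.

**Last checks:**
- **Height:** the pad centre measured 146 mm above the bench against 148 mm expected, within the network's 4 mm.
- **Contact:** the arm was clear of everything, with force readings near zero.
- **Bystanders:** they look unmoved in the scene picture; I did not measure them individually.
- **Time:** the last reading was 19.6 s of the 58 s allowed, just before handing in.

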